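Fit a guide roller on its stud and snap the retaining clip home

ROBOT

A 7-joint arm with a two-finger parallel gripper is mounted at the origin on a cart in front of the work surface, level with it; the furniture and walls round the work are solid. World frame = base frame: x ahead of the robot, y to its left, z up, the work surface at z = 0. Lengths are in m, angles in rad, forces in N, time in s.
With the tool pointing down it reaches from about 0.4 to 0.9 m from the base axis. Payload 5.5 kg.
Tool frame: the origin (TCP) lies between the finger pads; the fingertips stand 14 mm ahead of it and the grasp point (between the pads) lies 5 mm behind it; z points along the fingers, y is the direction in which the jaws open and shut (so a half turn about z gives the same grasp; the last joint's range is limited). The gripper opens to 92 mm and grips with 3 to 60 N. Pads are 19 mm wide; open, the fingers measure 130 mm over their backs; the gripper's body (75 mm by 190 mm) begins 47 mm behind the grasp point.
Start: joints at [-0.875, 0.501, -0.427, 1.55, 0.221, 1.138, -0.21], TCP at [0.273, 0.59, 0.241] pointing down, gripper open.
Joint ranges: [-2.88, 2.88], [-0.31, 2.03], [-1.54, 1.56], [0.2, 2.42], [-1.41, 4.55], [0.19, 2.02], [-2.57, 2.57]. Speed limits (rad/s): [2.57, 2.57, 3.14, 3.14, 3.14, 3.14, 3.14].

INTERFACE

Orientations are given as a rotation vector (axis times angle).
In Python, from workcell import get_state, vision, manip gives the robot as it stands.
- The arm moves only by the tool move_arm, never from a script. Its argument "moves" is a list of rows, each a list of 4 numbers: the shift along the tool's x, y, z in mm, then the turn about the tool's z in degrees. A call has 1 to 12 rows; each row shifts and turns the commanded pose from where the row before left it, along the tool's axes as they then stand; what a row does not reach is not made up. A row lasts 1/12 s, in which the tool goes at most 41.7 mm and 7.16 degrees, less where a joint would pass 70% of its speed; a pose out of reach is approached as far as the arm can. A call is refused whole if a number of a shift passes 41.7 or a number of a turn 7.16, either way. A call with a gripper value outside its range is refused whole. "gripper" is the finger opening in mm, from 0 to 91.8, set as the call begins (left out, the last holds). The fingers move at their own pace and stop on an object; "force" is the grip in N (left out, the last holds). Time passes only in rows, so rows that do not move let the fingers close. It gives the time, the measured TCP pose, the force and the opening at its end, in the units of the state.
- get_state(): the state, without advancing time (a new reading comes with each control period).
- vision.camera(name): name is "scene" or "top" or "wrist"; returns a dict with "color" (400x640x3 uint8, red, green, blue), "mtx" (3x3 intrinsics, pixels), "world_to_cam" (4x4, takes a point from world to camera coordinates); the wrist camera has in their place "mount" (4x4, takes a point from camera to tool coordinates, whose origin is the TCP and whose axes are the flange's). Camera axes: x right, y down, z forward; pixel columns grow to the right and rows downward; lengths in m; the calibration is good to about 2 mm. A picture is of the moment at which its call begins: read the wrist's pose just before it. There is no depth.
- manip.hand_in(): hands the job in, once; it reports no verdict.
The state is a dict: "time": time; "joint_pos": joint angles; "joint_vel": joint speeds; "joint_torque": joint torques, N m; "tool_pos": TCP position; "tcp_rot": TCP orientation; "wrist_force": force on the tool from outside, world axes, zero at the start; "moment": the same for the moment, N m; "gripper_width": opening from 0.0 (shut) to 1.0 (fully open).
Only numpy, scipy, OpenCV 4.12 (cv2) and the standard library are available. Lean on these libraries where they do the work, as an engineer would, in place of code of your own. Each camera call takes 0.05 s, during which the arm holds its last target. There are 200 camera calls.

TASK

Put the loose roller on the bare stud of the strap guide, down on its sprung washer, then lay its spring clip on top of the roller and slide it in sideways, pressing the roller down as far as needed, until it snaps fully home in the stud's groove, and let go of it. The stud's height is set by hand, so feel for the groove with a light push and never force the clip against the stud, or it bends. Leave the other things on the bench where they are.

Things in the scene. Friction and masses are not known exactly. Their poses are not given: they have to be found in the camera images.
- guide: Twin-roller strap guide: grey steel foot plate (88 x 212 x 8 mm) screwed to the bench, with two upright studs 130 mm apart along its y axis. The stud on its -y side is finished (roller and clip fitted and fixed: a sample of the end state), the one on its +y side is bare. Origin: centre of the plate's underside; x points across the plate, roughly away from the robot, z up.
- stud_axis (a point): Reference point on the bare stud's axis, 49.75 mm above the bench, 65 mm from the guide's origin along its +y; axes as the guide's. Stud 25 mm across, bevelled top. Round it runs a groove 19 mm across, 7.5 mm high. It is screwed in and locked at a height that is not measured: the groove's middle lies anywhere from 2 to 12 mm above this point; the stud's top is 17.75 mm above the groove's middle.
- washer_rest (a point): Centre of the top of the free steel washer (42 mm across) on a spring round the bare stud's foot, 24 mm above the bench. It yields up to 12.5 mm: 1.8 N at first touch, 0.4 N more per mm, so it just carries the roller, whose top then stands 60 mm above the bench. The clip must press the roller 0.5 to 12 mm down to enter the groove; the spring then holds both up.
- roller_centre (a point): Centre of the loose roller: a grey tyre on an aluminium hub, 58 mm across, 36 mm high, bore 27.8 mm, about 0.16 kg. It stands on end on the bench (axis z upright, this point 18 mm above its underside); both ends are alike.
- clip_seat (a point): Centre of the round seat of the clip, half-way up its 6 mm thickness. The clip lies flat on the bench: a C of dark spring steel (19.6 mm inside, 30 mm outside) with a black upright grip at its back. x points from the grip through the seat to the open mouth, z up. Home means this point on the stud's axis. The clip slides easily on roller and stud.
- clip_mouth (a point): Middle of the clip's flared mouth, 15 mm ahead (+x) of its seat. The throat is 12 mm wide; level with the groove its arms spring apart at a push of about 8 N, then close and draw the clip home. At a wrong height the mouth meets the full stud with the seat still 21 mm short; the push then grows 3 N per mm and it cannot pass; level with the groove that push falls away (next touch 16 mm short).
- clip_grip (a point): Centre of the clip's black grip: an upright block 14 x 14 mm, 30 mm high, its underside level with the clip's, 31 mm behind the seat (clip's -x); this point is 15 mm above the underside. Take the block across its y faces. Axes as the clip's. The clip bends if pressed on the guide with over 30 N.
- beeswax: Bystander: block of yellow beeswax, 43 x 54 x 20 mm, origin at its underside.
- polish_tin: Bystander: round polish tin, 70 mm across, 22 mm high, origin at its underside.
- dye_bottle: Bystander: dark bottle with black cap, 46 mm across, 85 mm high, origin at its underside.
There are look-alikes about, which are no part of the job. What is shaped like the part that bears roller_centre but red or turquoise is not meant.

How it is judged:
On the way:
1. the roller is round the bare stud, down on the sprung washer (horizontal distance between roller_centre and stud_axis below 0.003 m and z of roller_centre in the frame of stud_axis below -0.0055 m), for 0.2 s.
At the end, for the whole second after the job is handed in: The roller is on the bare stud (axes within 3 mm), down on the washer; the clip is home in the groove above it: seat within 2.5 mm of the stud's axis, level within 0.1 rad, 0.5 to 14.5 mm above the listed point (so in the groove, not on the stud's top); both at rest (all of step 1 and horizontal distance between clip_seat and stud_axis below 0.0025 m and z of clip_seat in the frame of stud_axis between 0.0005 and 0.0145 m and angle between the z axis of clip_seat and the z axis of stud_axis, either way round below 0.1 rad and linear speed of each of clip, roller below 0.01 m/s); the robot touches nothing.
It fails at once if the clip is forced: contact force between clip and guide above 30 N (contact force between clip and guide above 30 N).
It fails at once if the block of beeswax is disturbed (moved more than 20 mm) (distance of beeswax from where it was at the start of the episode above 0.02 m).
It fails at once if the polish tin is disturbed (moved more than 20 mm) (distance of polish_tin from where it was at the start of the episode above 0.02 m).
It fails at once if the dye bottle is disturbed (moved more than 20 mm) (distance of dye_bottle from where it was at the start of the episode above 0.02 m).
It also fails if it takes over 67 s, if anything falls off the work surface, if the arm or the gripper's body presses on something with over 40 N, if the wrist force passes 120 N, or if a joint passes its speed limit or range.

## Working session

There is one attempt and no reset: what is moved stays moved. The work goes in short steps, Python scripts to look and compute and a tool call to move; the robot and the scene stay as the last step left them, time stands still between calls to the robot, and variables do not carry over. Pictures are saved under pics/ and viewed, about 8 in all and at most 12, crops included, and the job is handed in when it is done.

Besides the shell and the picture viewer there is one more tool, called as name(argument=value, ...), one argument or row to a line, values as JSON. move_arm: Moves the arm, as the interface text tells. Its arguments: {"type":"object","properties":{"moves":{"type":"array"},"gripper":{"type":"number"},"force":{"type":"number"}},"required":["moves"]}

```bash
mkdir -p pics; ls
python3 - <<'E'
from workcell import get_state, vision
import cv2,numpy as np,pickle
s=get_state();print(s)
D={}
for n in("scene","top"):
    c=vision.camera(n);D[n]=c
    cv2.imwrite(f"pics/{n}0.png",c["color"][:,:,::-1]);print(n,c["mtx"],c["world_to_cam"])
pickle.dump(D,open("d0.pkl","wb"))
E
```

```text
pics
{'time': 0.0, 'joint_pos': array([-0.87477585,  0.50189734, -0.42679627,  1.55144971,  0.22083014,
        1.1382918 , -0.21031364]), 'joint_vel': array([-0.00117261,  0.00062082,  0.00044544,  0.00103246, -0.0002495 ,
       -0.0004901 , -0.00010158]), 'joint_torque': array([ 3.91786716e-04, -5.66574919e+01, -5.81635416e+00, -2.79113907e+01,
       -6.87312777e-02,  3.05955601e-02,  1.81333021e-04]), 'tool_pos': array([0.27239252, 0.58942699, 0.23964787]), 'tcp_rot': array([-6.74385641e-01, -3.06786284e+00,  3.01863916e-03]), 'wrist_force': array([0.14250942, 0.29756566, 0.96482153]), 'moment': array([-0.00424903,  0.02842886, -0.00710516]), 'gripper_width': 0.9984680858945333}
scene [[440.47723182   0.         313.04548815]
 [  0.         440.47723182 198.06887102]
 [  0.           0.           1.        ]] [[ 0.87501304 -0.48407949  0.00438518 -0.49272103]
 [-0.30273593 -0.55424353 -0.77534835  0.17127316]
 [ 0.3777607   0.67711237 -0.63151857  1.00157503]
 [ 0.          0.          0.          1.        ]]
top [[384.72571944   0.         318.5565064 ]
 [  0.         384.72571944 200.94688648]
 [  0.           0.           1.        ]] [[ 0.01592152 -0.99948479 -0.02786878 -0.07707915]
 [-0.98370534 -0.01066593 -0.17947157  0.54864954]
 [ 0.17908185  0.03027213 -0.98336834  0.83245772]
 [ 0.          0.          0.          1.        ]]
```

View pics/top0.png

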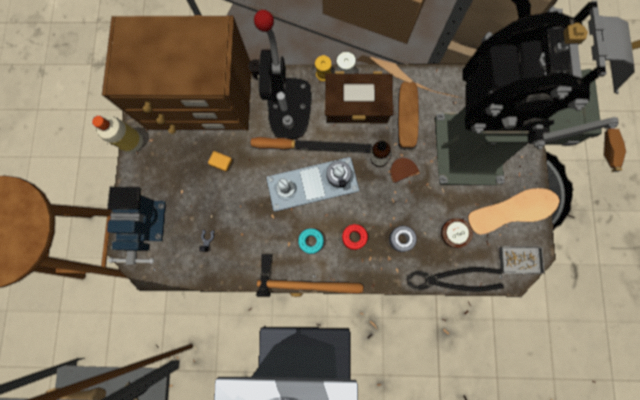

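View pics/scene0.png

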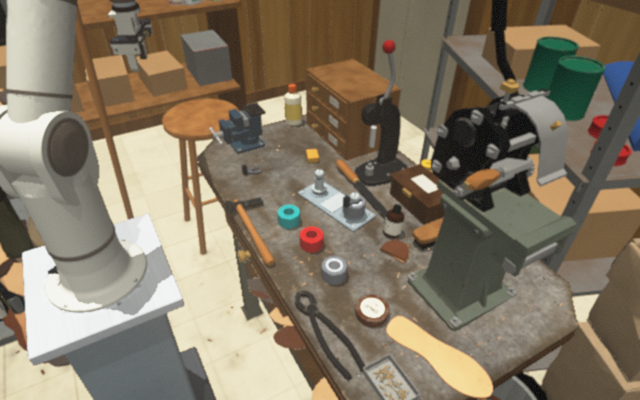

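The top view shows the candidates for the roller: turquoise (311,240), red (355,237) and grey (403,238). The grey one fits the description. The clip is at (206,238), and the bare stud at (287,187) is the guide's left end, which is +y. The finished stud is at (340,175). Next: coarse positions.

```bash
cat > h.py <<'E'
import numpy as np,cv2
from scipy.spatial.transform import Rotation as R
from workcell import get_state, vision
def ray(K,cw,uv,z):   # cw: cam->world 4x4
    d=cw[:3,:3]@np.linalg.solve(K,[uv[0],uv[1],1.]);o=cw[:3,3]
    return (o+d*(z-o[2])/d[2])
def pose(s=None):
    s=s or get_state();T=np.eye(4);T[:3,:3]=R.from_rotvec(s["tcp_rot"]).as_matrix();T[:3,3]=s["tool_pos"];return T
def wrist():
    T=pose();c=vision.camera("wrist");return c["color"],c["mtx"],T@c["mount"]
def to_tool(d,T=None):  # world shift -> tool axes, mm
    T=pose() if T is None else T
    return (T[:3,:3].T@np.asarray(d)*1000).round(1)
E
python3 - <<'E'
from h import *
import pickle
D=pickle.load(open("d0.pkl","rb"));c=D["top"];K=c["mtx"];cw=np.linalg.inv(c["world_to_cam"])
for n,uv,z in[("roller",(403,238),.036),("clip",(206,238),.02),("stud",(287,187),.07),("done",(340,175),.07),("platectr",(313,183),.008),("wax",(220,160),.02),("tin",(456,233),.022),("bottle",(380,148),.085),("red",(355,237),.036)]:print(n,ray(K,cw,uv,z).round(3))
print(pose().round(3)); c=vision.camera("wrist");print(c["mount"],c["mtx"])
cr=[cv2.resize(c["color"][y-35:y+35,x-50:x+50],(400,280),interpolation=cv2.INTER_CUBIC) for c in[D["top"]] for x,y in[(403,238),(206,238)]]
cv2.imwrite("pics/crop.png",np.hstack(cr)[:,:,::-1])
E
```

```text
roller [ 0.469 -0.262  0.036]
clip [0.464 0.194 0.02 ]
stud [0.577 0.001 0.07 ]
done [ 0.606 -0.118  0.07 ]
platectr [ 0.601 -0.054  0.008]
wax [0.653 0.172 0.02 ]
tin [ 0.483 -0.387  0.022]
bottle [ 0.665 -0.207  0.085]
red [ 0.469 -0.154  0.036]
[[-0.908  0.419 -0.001  0.272]
 [ 0.419  0.908 -0.002  0.589]
 [ 0.    -0.002 -1.     0.24 ]
 [ 0.     0.     0.     1.   ]]
[[ 9.05076275e-05 -9.67419189e-01 -2.53179986e-01  6.67109236e-02]
 [ 9.99999609e-01  3.10142165e-04 -8.27592624e-04  1.17363685e-03]
 [ 8.79150774e-04 -2.53179812e-01  9.67418839e-01 -1.43884263e-01]
 [ 0.00000000e+00  0.00000000e+00  0.00000000e+00  1.00000000e+00]] [[276.79930064   0.         316.41587333]
 [  0.         276.79930064 201.25447777]
 [  0.           0.           1.        ]]
```

View pics/crop.png

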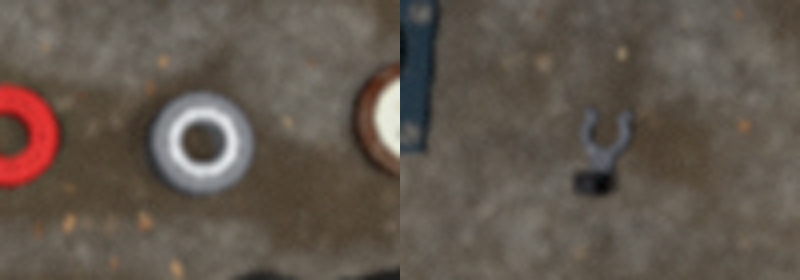

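Crop: the grey tyre with an aluminium hub at (403,238) is the loose roller, and the red one beside it isn't. The clip's mouth points away from the robot, with its seat near (208,236) and its grip near (205,248). Moving in for a close wrist look at the clip.

move_arm(
  moves=[
    [-28,-23,5,0],
    [-28,-23,5,0],
    [-28,-23,5,0],
    [-28,-23,5,0],
    [-28,-23,5,0],
    [-28,-23,5,0],
    [-28,-23,5,0],
    [-28,-23,5,0],
    [-28,-23,5,0],
    [-28,-23,5,0],
    [-28,-23,5,0],
    [-28,-23,5,0],
  ],
  gripper=91.8,
)

```text
time: 1.15
tool_pos: [0.4622, 0.1969, 0.1805]
tcp_rot: [0.674, 3.068, -0.0]
wrist_force: [1.0, 0.1, -0.2]
gripper_width: 1.003
```

Run:
```python
from h import *
import pickle
im,K,cw=wrist();pickle.dump((im,K,cw),open("w1.pkl","wb"));cv2.imwrite("pics/w1.png",im[:,:,::-1]);print(pose().round(3));
print(cv2.projectPoints(np.array([[.464,.194,.02]]),cv2.Rodrigues(np.linalg.inv(cw)[:3,:3])[0],np.linalg.inv(cw)[:3,3],K,None)[0])
```

```text
[[-0.904  0.427  0.     0.465]
 [ 0.427  0.904 -0.006  0.188]
 [-0.002 -0.005 -1.     0.179]
 [ 0.     0.     0.     1.   ]]
[[[313.96961489 192.54518416]]]
```

View pics/w1.png

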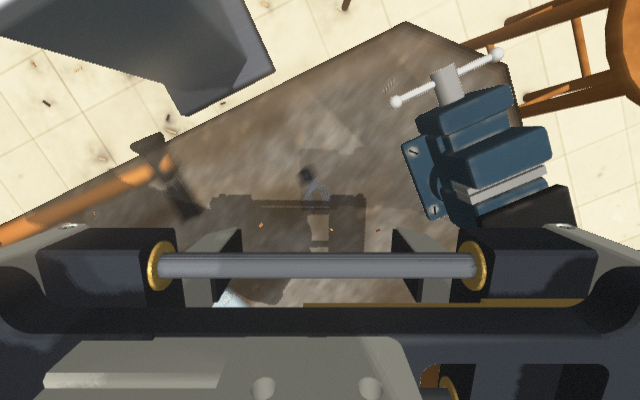

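The wrist view shows the clip grip at (306,173) and its seat around (317,192), small and a bit blurred. The vise is to the right, with its nearest jaw edge near (417,117). Going lower and squaring up for an exact look.

move_arm(
  moves=[
    [0,0,12,-7],
    [0,0,12,-7],
    [0,0,12,-7],
    [0,0,12,-4],
    [-15,0,10,0],
    [-15,0,0,0],
    [0,0,0,0],
    [0,0,0,0],
    [0,0,0,0],
    [0,0,0,0],
  ],
)

```text
time: 2.03
tool_pos: [0.491, 0.199, 0.1229]
tcp_rot: [0.007, -3.141, 0.0]
wrist_force: [0.1, -0.2, 0.5]
gripper_width: 1.0
```

Run:
```python
from h import *
import pickle
im,K,cw=wrist();pickle.dump((im,K,cw),open("w2.pkl","wb"));cv2.imwrite("pics/w2.png",im[:,:,::-1]);print(pose().round(4));
```

```text
[[-1.000e+00 -4.300e-03 -1.000e-04  4.911e-01]
 [-4.300e-03  1.000e+00 -0.000e+00  1.989e-01]
 [ 1.000e-04 -0.000e+00 -1.000e+00  1.230e-01]
 [ 0.000e+00  0.000e+00  0.000e+00  1.000e+00]]
```

View pics/w2.png

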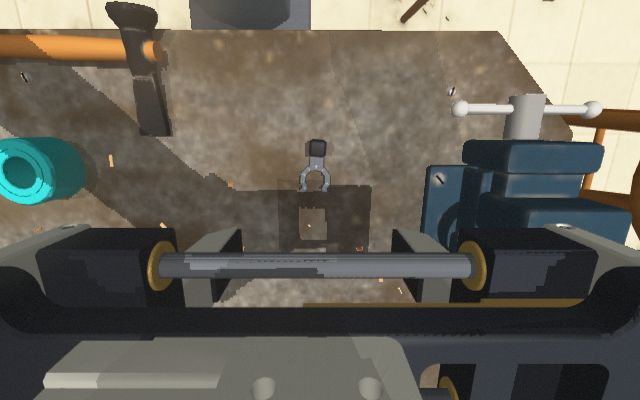

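Run:
```python
from h import *
import pickle
im,K,cw=pickle.load(open("w2.pkl","rb"))
cv2.imwrite("pics/w2c.png",cv2.resize(im[130:200,280:350],(560,560),interpolation=cv2.INTER_CUBIC)[:,:,::-1])
for n,uv,z in[("vise plate corner",(427,166),.01),("jaw",(463,160),.08),("jaw2",(475,200),.06),("jaw3",(475,200),.09)]:print(n,ray(K,cw,uv,z).round(3))
```

```text
vise plate corner [0.457 0.302 0.01 ]
jaw [0.444 0.298 0.08 ]
jaw2 [0.477 0.322 0.06 ]
jaw3 [0.469 0.304 0.09 ]
```

View pics/w2c.png

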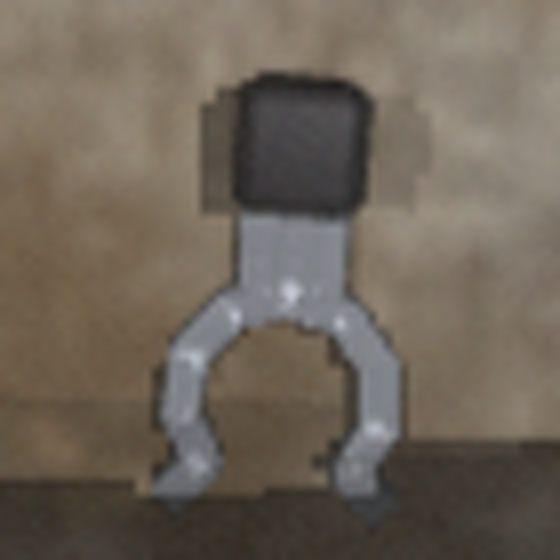

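Run:
```python
from h import *
import pickle
im,K,cw=pickle.load(open("w2.pkl","rb"))
g=ray(K,cw,(317.4,147.6),.030);s=ray(K,cw,(314.6,179.0),.006);print(g,s,np.linalg.norm((s-g)[:2]),np.degrees(np.arctan2(*(s-g)[[1,0]])))
D=pickle.load(open("d0.pkl","rb"))
```

```text
[0.43980955 0.19998055 0.03      ] [0.47081222 0.1975471  0.006     ] 0.03109802033472207 -4.488036410262057
```

Clip measured: grip (0.4398, 0.1999), yaw −4.5°, spacing 31.1 mm, which agrees with the listed 31. Next, a close look at the bare stud.

move_arm(
  moves=[
    [-15,-24,-10,0],
    [-15,-24,-10,0],
    [-15,-25,-10,0],
    [-15,-25,-10,0],
    [-15,-25,-7,0],
    [-15,-25,0,0],
    [-15,-24,0,0],
    [-15,-24,0,0],
    [0,0,0,0],
    [0,0,0,0],
    [0,0,0,0],
  ],
)

```text
time: 3.0
tool_pos: [0.6119, 0.004, 0.1697]
tcp_rot: [0.006, -3.141, -0.001]
wrist_force: [0.9, 0.8, -0.4]
gripper_width: 1.0
```

Run:
```python
from h import *
import pickle
im,K,cw=wrist();pickle.dump((im,K,cw),open("w3.pkl","wb"));cv2.imwrite("pics/w3.png",cv2.resize(im[60:235,220:420],(800,700))[:600,:,::-1]);print(pose().round(4));
```

```text
[[-1.000e+00 -5.200e-03 -6.000e-04  6.118e-01]
 [-5.200e-03  1.000e+00  9.000e-04  4.800e-03]
 [ 6.000e-04  9.000e-04 -1.000e+00  1.697e-01]
 [ 0.000e+00  0.000e+00  0.000e+00  1.000e+00]]
```

View pics/w3.png

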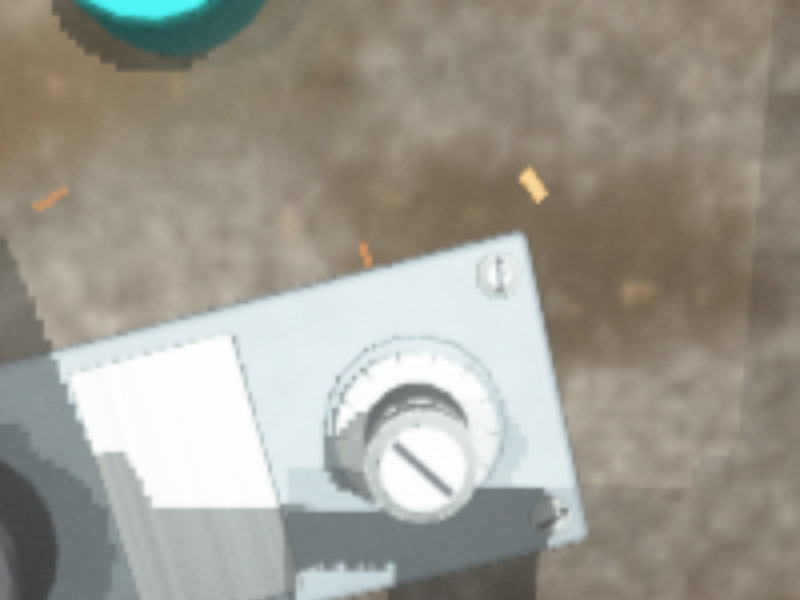

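Crop of the bare stud: its top is centred at crop (420.5,467), i.e. image (325.1,176.8). The washer is behind it, and the plate's end corners are at crop (522,232) and (586,540).

Run:
```python
from h import *
import pickle
im,K,cw=pickle.load(open("w3.pkl","rb"))
f=lambda x,y:(x/4+220-.4,y/4+60-.4)
for z in(.0675,.0725,.0775):print("stud",z,ray(K,cw,f(420.5,467),z).round(4))
a=ray(K,cw,f(523,232),.008);b=ray(K,cw,f(587,540),.008);d=(b-a)/np.linalg.norm(b-a)
n=np.array([d[1],-d[0],0]);print("corners",a,b,np.linalg.norm(b-a),"yaw",np.degrees(np.arctan2(d[1],d[0])))
print("stud from plate",(a+b)/2+n*.041,(a+b)/2-n*.041)
# washer via left/right edges + top edge
p=ray(K,cw,f(325,430),.024),ray(K,cw,f(505,430),.024);print("washer l/r",p,"top",ray(K,cw,f(413,336),.024))
D=pickle.load(open("d0.pkl","rb"));c=D["top"];print("roller top",ray(c["mtx"],np.linalg.inv(c["world_to_cam"]),(403,238),.036))
```

```text
stud 0.0675 [0.5866 0.0118 0.0675]
stud 0.0725 [0.5858 0.0117 0.0725]
stud 0.0775 [0.585  0.0115 0.0775]
corners [0.53371507 0.0400616  0.008     ] [0.61727232 0.06112546 0.008     ] 0.08617134434118283 yaw 14.148840098798987
stud from plate [0.58551581 0.01083731 0.008     ] [0.56547159 0.09034975 0.008     ]
washer l/r (array([ 0.58420872, -0.01194055,  0.024     ]), array([0.58402375, 0.03519801, 0.024     ])) top [0.55998977 0.01086653 0.024     ]
roller top [ 0.46854072 -0.26237718  0.036     ]
```

move_arm(
  moves=[
    [16,-33,0,0],
    [16,-33,0,0],
    [16,-33,0,0],
    [16,-33,0,0],
    [16,-33,10,0],
    [16,-33,15,0],
    [11,-33,15,0],
    [0,-34,10,0],
    [0,0,0,0],
    [0,0,0,0],
    [0,0,0,0],
  ],
)

```text
time: 3.97
tool_pos: [0.507, -0.2603, 0.1198]
tcp_rot: [-0.008, 3.141, 0.002]
wrist_force: [1.0, 0.6, 0.0]
gripper_width: 0.997
```

Run:
```python
from h import *
import pickle
im,K,cw=wrist();pickle.dump((im,K,cw),open("w4.pkl","wb"));print(pose().round(4))
wc=np.linalg.inv(cw);p=wc@[.4685,-.262,.036,1];p=(K@p[:3]);u,v=(p[:2]/p[2]).astype(int);print(u,v)
cr=im[max(v-50,0):v+60,u-60:u+60];print("org",u-60,max(v-50,0));cv2.imwrite("pics/w4.png",cv2.resize(cr,None,fx=5,fy=5)[:,:,::-1])
```

```text
[[-1.000e+00 -6.700e-03  7.000e-04  5.074e-01]
 [-6.700e-03  1.000e+00  1.100e-03 -2.597e-01]
 [-7.000e-04  1.100e-03 -1.000e+00  1.201e-01]
 [ 0.000e+00  0.000e+00  0.000e+00  1.000e+00]]
313 163
org 253 113
```

View pics/w4.png

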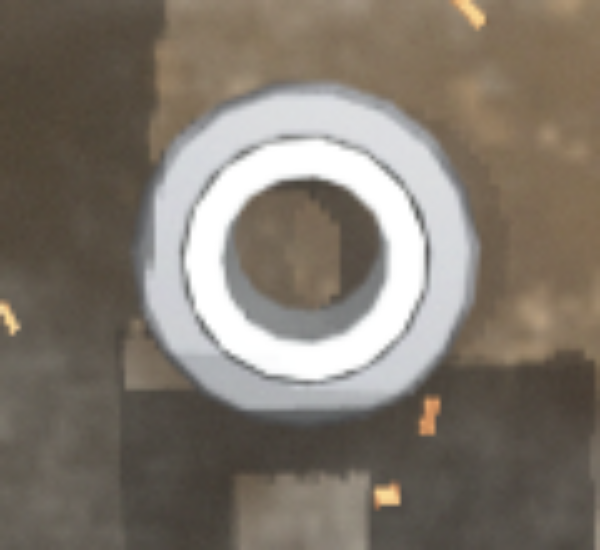

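Crop: the roller's hub ring is centred at crop (305.5,259), image (313.8,164.4).

Run:
```python
from h import *
import pickle
im,K,cw=pickle.load(open("w4.pkl","rb"));r=ray(K,cw,(313.8,164.4),.036);T=pose()
print(r,to_tool(np.array([r[0],r[1],.026])-T[:3,3],T))
```

```text
[ 0.46887464 -0.26213016  0.036     ] [38.6 -2.3 94. ]
```

move_arm(
  moves=[
    [20,-2,0,0],
    [18.6,0,10,0],
    [0,0,20,0],
    [0,0,20,0],
    [0,0,20,0],
    [0,0,14,0],
    [0,0,10,0],
    [0,0,0,0],
    [0,0,0,0],
    [0,0,0,0],
  ],
  gripper=91.8,
)

```text
time: 4.85
tool_pos: [0.469, -0.2639, 0.0267]
tcp_rot: [-0.008, 3.14, -0.001]
wrist_force: [0.6, 0.2, 0.0]
gripper_width: 1.001
```

move_arm(
  moves=[
    [0,0,0,0],
    [0,0,0,0],
    [0,0,0,0],
    [0,0,0,0],
    [0,0,0,0],
    [0,0,0,0],
    [0,0,0,0],
    [0,0,0,0],
  ],
  gripper=40,
  force=15,
)

```text
time: 5.52
tool_pos: [0.468, -0.2644, 0.0259]
tcp_rot: [-0.005, 3.142, -0.0]
wrist_force: [-0.6, -0.5, 2.5]
gripper_width: 0.633
```

move_arm(
  moves=[
    [0,0,-20,0],
    [0,0,-30,0],
    [0,0,-30,0],
    [0,0,-30,0],
    [0,0,0,0],
    [0,0,0,0],
    [0,0,0,0],
  ],
)

```text
time: 6.1
tool_pos: [0.4672, -0.2642, 0.135]
tcp_rot: [0.005, -3.141, -0.001]
wrist_force: [0.1, -0.1, -2.2]
gripper_width: 0.629
```

Run:
```python
from h import *
im,K,cw=wrist();T=pose();print(T.round(4),get_state()["gripper_width"]*91.8)
cv2.imwrite("pics/w5.png",im[:,:,::-1]);print(to_tool(np.array([.5856,.0115,.130])-T[:3,3],T))
```

```text
[[-1.     -0.0035 -0.0023  0.4667]
 [-0.0035  1.      0.0012 -0.2639]
 [ 0.0023  0.0012 -1.      0.1343]
 [ 0.      0.      0.      1.    ]] 57.81515682385063
[-119.9  275.     4.4]
```

View pics/w5.png

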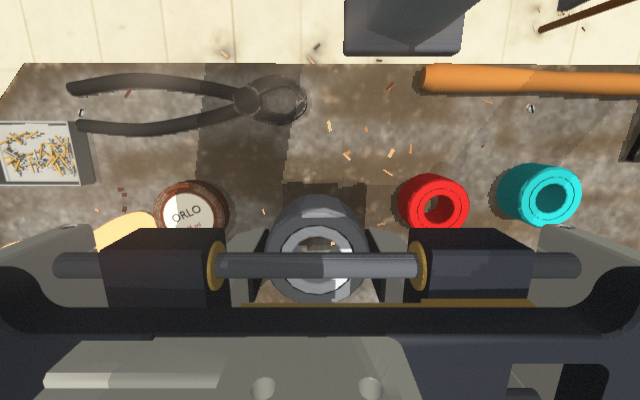

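Roller held (57.8 mm opening). In the picture the held hub is centred near u=318, where the tool axis predicts about 314. That suggests a sideways camera bias, so I'll measure it numerically.

Run:
```python
from h import *
im=cv2.imread("pics/w5.png",0)
for v in(230,235,240,245):print(v,list(im[v,262:376]))
print("col",list(im[185:252,318]))
c=vision.camera("wrist");M=np.linalg.inv(c["mount"]);K=c["mtx"]
def pr(p):
    q=K@(M@[*p,1])[:3];return (q[:2]/q[2]).round(1)
for p in[(0,0,-.010),(.029,0,-.01),(0.0216,0,-.01),(0,.0216,-.01),(0,-.0216,-.01),(0.029,0,.026)]:print(p,pr(p))
```

```text
230 [np.uint8(106), np.uint8(92), np.uint8(68), np.uint8(32), np.uint8(27), np.uint8(27), np.uint8(35), np.uint8(69), np.uint8(77), np.uint8(62), np.uint8(68), np.uint8(76), np.uint8(76), np.uint8(77), np.uint8(81), np.uint8(80), np.uint8(82), np.uint8(85), np.uint8(86), np.uint8(85), np.uint8(85), np.uint8(86), np.uint8(87), np.uint8(85), np.uint8(83), np.uint8(86), np.uint8(86), np.uint8(85), np.uint8(86), np.uint8(85), np.uint8(82), np.uint8(86), np.uint8(84), np.uint8(73), np.uint8(56), np.uint8(50), np.uint8(73), np.uint8(91), np.uint8(129), np.uint8(146), np.uint8(147), np.uint8(145), np.uint8(146), np.uint8(147), np.uint8(145), np.uint8(142), np.uint8(142), np.uint8(144), np.uint8(143), np.uint8(141), np.uint8(141), np.uint8(140), np.uint8(142), np.uint8(143), np.uint8(142), np.uint8(143), np.uint8(144), np.uint8(143), np.uint8(146), np.uint8(146), np.uint8(146), np.uint8(144), np.uint8(146), np.uint8(144), np.uint8(147), np.uint8(145), np.uint8(144), np.uint8(145), np.uint8(143), np.uint8(142), np.uint8(144), np.uint8(134), np.uint8(118), np.uint8(108), np.uint8(78), np.uint8
[... 5917 characters left out ...]
154), np.uint8(134), np.uint8(87), np.uint8(87), np.uint8(84), np.uint8(86), np.uint8(87), np.uint8(85), np.uint8(77), np.uint8(69), np.uint8(121), np.uint8(144), np.uint8(144), np.uint8(147), np.uint8(144), np.uint8(142), np.uint8(142), np.uint8(140), np.uint8(145), np.uint8(137), np.uint8(96), np.uint8(57), np.uint8(60), np.uint8(65), np.uint8(65), np.uint8(67), np.uint8(67), np.uint8(69), np.uint8(68), np.uint8(79), np.uint8(87), np.uint8(91), np.uint8(88), np.uint8(90), np.uint8(108), np.uint8(121)]
(0, 0, -0.01) [315.6 258.6]
(0.029, 0, -0.01) [315.6 205.8]
(0.0216, 0, -0.01) [315.6 219.8]
(0, 0.0216, -0.01) [356.5 258.6]
(0, -0.0216, -0.01) [274.8 258.6]
(0.029, 0, 0.026) [315.8 190.4]
```

move_arm(
  moves=[
    [-13,30.5,0,0],
    [-13,30.5,0,0],
    [-13,30.5,0,0],
    [-13,30.5,0,0],
    [-13,30.5,0,0],
    [-13,30.5,0,0],
    [-13,30.5,0,0],
    [-13,30.5,0,0],
    [-14,30.5,4,0],
    [0,0,5,0],
    [0,0,0,0],
    [0,0,0,0],
  ],
)

```text
time: 7.2
tool_pos: [0.5834, 0.0104, 0.1247]
tcp_rot: [0.007, -3.138, 0.001]
wrist_force: [0.3, -0.4, -1.4]
gripper_width: 0.628
```

```bash
cat > st.py <<'E'
from h import *
P=[]
for i in range(1):
    s=get_state();T=pose(s);print(T[:3].round(4));print("t",s["time"],"F",s["wrist_force"].round(2),"M",s["moment"].round(3),"w",round(s["gripper_width"]*91.8,2))
E
python3 - <<'E'
from h import *
import st
print(to_tool(np.array([.5838,.0110,.108])-st.T[:3,3]))
c=vision.camera("scene");im=c["color"];cv2.imwrite("pics/s6.png",cv2.resize(im[150:230,290:390],(800,640))[:600,:,::-1])
E
```

```text
[[-1.000e+00 -4.400e-03 -4.100e-03  5.834e-01]
 [-4.400e-03  1.000e+00 -4.000e-04  1.040e-02]
 [ 4.100e-03 -4.000e-04 -1.000e+00  1.247e-01]]
t 7.2 F [ 0.32 -0.42 -1.44] M [ 0.001 -0.056  0.065] w 57.67
[-0.5  0.6 16.7]
```

move_arm(
  moves=[
    [0,0.5,4,0],
    [0,0,4,0],
    [0,0,4,0],
    [0,0,3,0],
    [0,0,2,0],
    [0,0,2,0],
    [0,0,2,0],
    [0,0,2,0],
    [0,0,2,0],
    [0,0,0,0],
  ],
)

```text
time: 8.08
tool_pos: [0.5847, 0.0111, 0.1013]
tcp_rot: [0.006, -3.141, -0.0]
wrist_force: [-0.0, -0.0, -1.7]
gripper_width: 0.629
```

move_arm(
  moves=[
    [0,0,2,0],
    [0,0,2,0],
    [0,0,2,0],
    [0,0,0,0],
  ],
)

```text
time: 8.42
tool_pos: [0.5846, 0.0111, 0.0952]
tcp_rot: [0.006, -3.141, -0.0]
wrist_force: [0.1, -0.4, -1.7]
gripper_width: 0.632
```

move_arm(
  moves=[
    [0,0,2,0],
    [0,0,2,0],
    [0,0,2,0],
    [0,0,0,0],
  ],
)

```text
time: 8.75
tool_pos: [0.5846, 0.011, 0.0892]
tcp_rot: [0.006, -3.141, -0.0]
wrist_force: [-0.1, 0.7, -1.4]
gripper_width: 0.634
```

move_arm(
  moves=[
    [0,0,3,0],
    [0,0,3,0],
    [0,0,3,0],
    [0,0,3,0],
    [0,0,0,0],
  ],
)

```text
time: 9.17
tool_pos: [0.5844, 0.011, 0.0769]
tcp_rot: [0.006, -3.14, 0.0]
wrist_force: [-0.6, -1.0, -0.5]
gripper_width: 0.631
```

move_arm(
  moves=[
    [0,0,3,0],
    [0,0,3,0],
    [0,0,3,0],
    [0,0,3,0],
    [0,0,3,0],
    [0,0,3,0],
    [0,0,3,0],
    [0,0,0,0],
  ],
)

```text
time: 9.83
tool_pos: [0.5844, 0.011, 0.0559]
tcp_rot: [0.006, -3.14, 0.0]
wrist_force: [-1.2, 0.1, -1.7]
gripper_width: 0.634
```

move_arm(
  moves=[
    [0,0,2,0],
    [0,0,2,0],
    [0,0,0,0],
  ],
)

```text
time: 10.08
tool_pos: [0.5847, 0.011, 0.0524]
tcp_rot: [0.006, -3.141, -0.0]
wrist_force: [-0.7, -0.4, -2.3]
gripper_width: 0.631
```

The roller is round the stud and nearly on the washer. Releasing it and rising.

move_arm(
  moves=[
    [0,0,1.5,0],
    [0,0,0,0],
    [0,0,0,0],
  ],
)

```text
time: 10.33
tool_pos: [0.5849, 0.0111, 0.0512]
tcp_rot: [0.006, -3.142, -0.0]
wrist_force: [-0.1, 0.4, -1.5]
gripper_width: 0.629
```

move_arm(
  moves=[
    [0,0,0,0],
    [0,0,0,0],
    [0,0,0,0],
    [0,0,0,0],
    [0,0,-10,0],
    [0,0,-20,0],
    [0,0,-30,0],
    [-15,0,-30,0],
    [-15,0,-30,0],
    [0,0,0,0],
    [0,0,0,0],
    [0,0,0,0],
  ],
  gripper=91.8,
)

```text
time: 11.33
tool_pos: [0.6144, 0.0111, 0.1714]
tcp_rot: [0.005, -3.141, 0.0]
wrist_force: [-0.3, 0.6, -0.3]
gripper_width: 0.998
```

Run:
```python
from h import *
import pickle
im,K,cw=wrist();pickle.dump((im,K,cw),open("w7.pkl","wb"));T=pose();print(T.round(4))
wc=np.linalg.inv(cw);p=K@(wc@[.5855,.0115,.06,1])[:3];u,v=(p[:2]/p[2]).astype(int);print("org",u-50,v-50)
cv2.imwrite("pics/w7.png",cv2.resize(im[v-50:v+50,u-50:u+50],(600,600),interpolation=cv2.INTER_CUBIC)[:,:,::-1])
```

```text
[[-1.000e+00 -3.700e-03 -2.000e-03  6.137e-01]
 [-3.700e-03  1.000e+00 -2.000e-04  1.100e-02]
 [ 2.000e-03 -2.000e-04 -1.000e+00  1.705e-01]
 [ 0.000e+00  0.000e+00  0.000e+00  1.000e+00]]
org 266 120
```

View pics/w7.png

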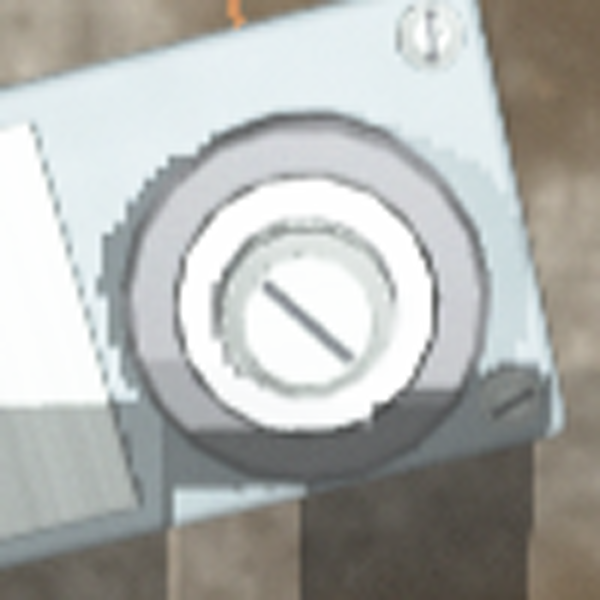

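The roller sits round the stud, with its hub at crop (306.5,302.5) and the stud face at (309,319). Before going back for the clip, I'll check how much room the vise leaves for the gripper body.

Run:
```python
from h import *
import pickle
im,K,cw=pickle.load(open("w7.pkl","rb"))
f=lambda x,y:(266+x/6-.4,120+y/6-.4)
print("roller",ray(K,cw,f(306.5,302.5),.06),"stud top",[ray(K,cw,f(309,319),z).round(4) for z in(.07,.075,.08)])
_,_,c1=pickle.load(open("w1.pkl","rb"));_,_,c2=pickle.load(open("w2.pkl","rb"))
def tri(a,b):
    P=[K@np.linalg.inv(c)[:3] for c in(c1,c2)]
    X=cv2.triangulatePoints(P[0],P[1],np.array(a,float).reshape(2,1),np.array(b,float).reshape(2,1));return (X[:3]/X[3]).ravel().round(3)
for n,a,b in[("ball",(397,102),(460,108)),("jaw corner near",(417,117),(463,146)),("ball2",(496,57),(594,109)),("clip",(306,170),(317.4,147.6)),("mid block",(441,154),(478,172)),("plate screw",(413,152),(438,180)),("plate corner",(403,146),(427,166))]:print(n,tri(a,b))
print(to_tool(np.array([.4398,.1999,.020])-pose()[:3,3]))
```

```text
roller [0.58490762 0.01159863 0.06      ] stud top [array([0.5859, 0.012 , 0.07  ]), array([0.5852, 0.012 , 0.075 ]), array([0.5844, 0.0119, 0.08  ])]
ball [0.411 0.301 0.061]
jaw corner near [0.437 0.328 0.018]
ball2 [0.412 0.384 0.073]
clip [0.438 0.199 0.032]
mid block [0.459 0.31  0.085]
plate screw [0.47  0.313 0.01 ]
plate corner [ 0.461  0.309 -0.007]
[172.9 189.5 150.8]
```

The vise handle ball (y≈0.30, z≈0.06–0.07) would just be within reach of the gripper body if I centred on the clip. I'll place the tool about 12 mm to the −y side and let the closing jaws draw the grip across.

move_arm(
  moves=[
    [22,22,0,0],
    [22,22,0,0],
    [22,22,5,0],
    [22,22,10,0],
    [22,22,15,0],
    [22,22,15,0],
    [22,22,15,0],
    [20,22,10,0],
    [0,0,0,4.7],
    [0,0,0,0],
    [0,0,0,0],
    [0,0,0,0],
  ],
)

```text
time: 12.38
tool_pos: [0.4407, 0.1856, 0.101]
tcp_rot: [-0.122, -3.139, 0.001]
wrist_force: [0.2, 0.5, 0.1]
gripper_width: 1.003
```

Run:
```python
from st import *
print(to_tool(np.array([.4398,.188,.022])-T[:3,3],T))
```

```text
[[-9.970e-01  7.780e-02 -2.000e-04  4.407e-01]
 [ 7.780e-02  9.970e-01 -6.000e-04  1.856e-01]
 [ 2.000e-04 -6.000e-04 -1.000e+00  1.010e-01]]
t 12.3833 F [0.16 0.55 0.14] M [-0.079 -0.042  0.024] w 92.11
[ 1.   2.4 79. ]
```

move_arm(
  moves=[
    [2,2,15,0],
    [0,0,20,0],
    [0,0,20,0],
    [0,0,15,0],
    [0,0,9,0],
    [0,0,0,0],
    [0,0,0,0],
  ],
)

```text
time: 12.97
tool_pos: [0.4387, 0.1881, 0.0222]
tcp_rot: [-0.124, -3.139, 0.001]
wrist_force: [0.7, 1.8, 0.1]
gripper_width: 0.999
```

move_arm(
  moves=[
    [0,0,0,0],
    [0,0,0,0],
    [0,0,0,0],
    [0,0,0,0],
    [0,0,0,0],
    [0,0,0,0],
    [0,0,0,0],
    [0,0,0,0],
    [0,0,0,0],
    [0,0,0,0],
    [0,0,0,0],
    [0,0,0,0],
  ],
  gripper=0,
  force=30,
)

```text
time: 13.97
tool_pos: [0.4384, 0.1888, 0.0222]
tcp_rot: [-0.123, -3.139, -0.0]
wrist_force: [-0.2, -0.2, 0.8]
gripper_width: 0.18
```

move_arm(
  moves=[
    [0,0,0,0],
    [0,0,0,0],
    [0,0,0,0],
    [0,0,0,0],
    [0,0,0,0],
    [0,0,0,0],
  ],
)

```text
time: 14.47
tool_pos: [0.4384, 0.1886, 0.0222]
tcp_rot: [-0.123, -3.139, 0.0]
wrist_force: [0.4, 0.6, -0.1]
gripper_width: 0.161
```

Run:
```python
from st import *
im,K,cw=wrist()
cv2.imwrite("pics/w8.png",cv2.resize(im[150:252,240:390],(750,510),interpolation=cv2.INTER_CUBIC)[:,:,::-1])
```

```text
[[-9.969e-01  7.840e-02 -1.000e-04  4.384e-01]
 [ 7.840e-02  9.969e-01 -0.000e+00  1.886e-01]
 [ 1.000e-04 -0.000e+00 -1.000e+00  2.220e-02]]
t 14.4667 F [ 0.38  0.63 -0.11] M [0.075 0.01  0.017] w 14.79
```

move_arm(
  moves=[
    [0,0,-10,0],
    [0,0,-30,0],
    [0,0,-30,0],
    [0,0,-30,0],
    [-16,-28,0,0],
    [-16,-28,0,0],
    [-16,-28,0,0],
    [-16,-28,0,0],
    [-16,-27,0,0],
    [-14,-26,0,0],
    [0,0,0,0],
    [0,0,0,0],
  ],
)

```text
time: 15.52
tool_pos: [0.5197, 0.0145, 0.1227]
tcp_rot: [0.13, 3.139, -0.001]
wrist_force: [-1.0, 0.2, 0.0]
gripper_width: 0.157
```

Run:
```python
from st import *
c=vision.camera("scene");im=c["color"]
p=c["mtx"]@(c["world_to_cam"]@[.56,.01,.08,1])[:3];u,v=(p[:2]/p[2]).astype(int);print(u,v)
cv2.imwrite("pics/s9.png",cv2.resize(im[v-40:v+35,u-50:u+50],(800,600),interpolation=cv2.INTER_CUBIC)[:,:,::-1])
cx=-T[:3,0];seat=T[:3,3]+.031*cx;d=np.array([.5853,.0113])-seat[:2];print("seat",seat,"along",d@cx[:2]*1000,"lateral(tool y)",d@T[:2,1]*1000)
```

```text
[[-9.965e-01  8.300e-02  3.000e-04  5.197e-01]
 [ 8.300e-02  9.965e-01 -4.000e-04  1.450e-02]
 [-4.000e-04 -4.000e-04 -1.000e+00  1.227e-01]]
t 15.5167 F [-0.98  0.21  0.01] M [ 0.077 -0.021 -0.05 ] w 14.39
310 173
seat [0.55058611 0.01193642 0.12273155] along 34.64691041761493 lateral(tool y) 2.247317506450173
```

View pics/s9.png

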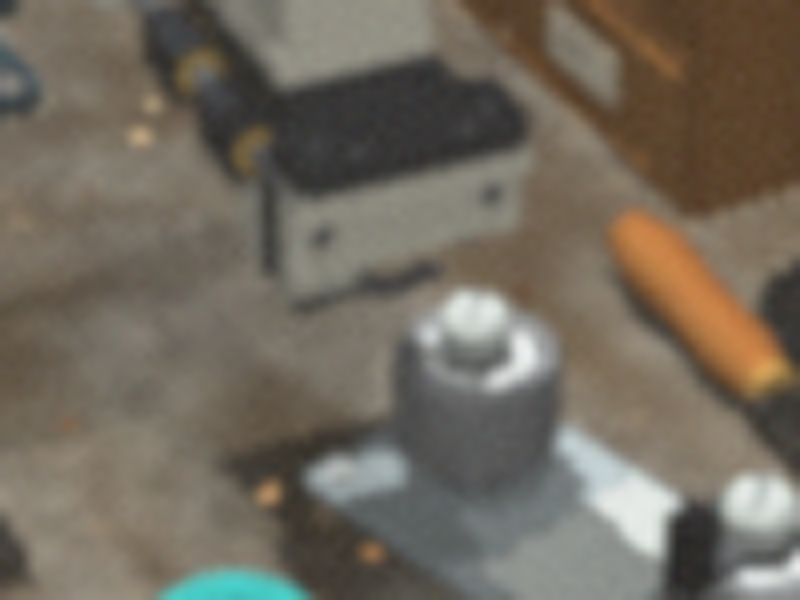

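Scene crop: the clip is held flat at (410,275) with its mouth toward the stud, and the roller is seated on the guide. Firming the grip and lowering to just above roller height.

move_arm(
  moves=[
    [0,2.2,10,0],
    [0,0,10,0],
    [0,0,10,0],
    [0,0,8,0],
    [-4,0,0,0],
    [-4,0,0,0],
    [-2,0,0,0],
    [0,0,0,0],
    [0,0,0,0],
  ],
  force=55,
)

```text
time: 16.32
tool_pos: [0.5281, 0.0169, 0.0837]
tcp_rot: [-0.125, -3.136, 0.002]
wrist_force: [-4.0, -3.6, -0.5]
gripper_width: 0.155
```

```bash
cat >> st.py <<'E'
cx=-T[:3,0];seat=T[:3,3]+.031*cx;d=np.array([.5853,.0113])-seat[:2];print("short %.1f lateral %.1f clip z above stud_axis %.1f"%(d@cx[:2]*1000,d@T[:2,1]*1000,(T[2,3]-.0192-.04975)*1e3),"F tool",(T[:3,:3].T@s["wrist_force"]).round(2))
E
python3 st.py
```

```text
[[-0.9968  0.0797 -0.0033  0.5281]
 [ 0.0797  0.9968 -0.0014  0.0169]
 [ 0.0031 -0.0017 -1.      0.0837]]
t 16.3167 F [-3.99 -3.64 -0.47] M [-0.665  0.937 -0.226] w 14.24
short 26.4 lateral -1.0 clip z above stud_axis 14.8 F tool [ 3.68 -3.94  0.48]
```

move_arm(
  moves=[
    [0,0,0,0],
    [0,0,0,0],
    [0,0,0,0],
  ],
)

```text
time: 16.57
tool_pos: [0.5282, 0.0168, 0.0839]
tcp_rot: [-0.126, -3.136, 0.003]
wrist_force: [-4.0, -3.4, -1.1]
gripper_width: 0.152
```

```bash
python3 st.py
```

```text
[[-0.9968  0.08   -0.0028  0.5282]
 [ 0.08    0.9968 -0.0015  0.0168]
 [ 0.0027 -0.0017 -1.      0.0839]]
t 16.5667 F [-3.98 -3.39 -1.15] M [-0.703  1.002 -0.151] w 13.93
short 26.4 lateral -0.9 clip z above stud_axis 15.0 F tool [ 3.7  -3.69  1.16]
```

Early contact, with a side force toward −y. The clip seems to sit a bit too far +y, so I'll back off, shift −y and touch again.

move_arm(
  moves=[
    [4,0,0,0],
    [0,-1.5,0,0],
    [0,0,0,0],
    [0,0,0,0],
    [0,0,0,0],
  ],
)

```text
time: 16.98
tool_pos: [0.5252, 0.0172, 0.0843]
tcp_rot: [-0.123, -3.139, -0.0]
wrist_force: [-2.8, -0.4, 0.7]
gripper_width: 0.152
```

```bash
python3 st.py
```

```text
[[-9.969e-01  7.830e-02 -1.000e-04  5.252e-01]
 [ 7.830e-02  9.969e-01  1.000e-04  1.720e-02]
 [ 1.000e-04  1.000e-04 -1.000e+00  8.430e-02]]
t 16.9833 F [-2.84 -0.36  0.66] M [-0.191  0.63  -0.033] w 13.99
short 29.3 lateral -1.2 clip z above stud_axis 15.4 F tool [ 2.8  -0.58 -0.66]
```

Run:
```python
from h import *
c=vision.camera("scene");K,W=c["mtx"],c["world_to_cam"]
cx=np.array([.9965,-.083,0]);cy=np.array([.083,.9965,0]);T=np.array([.5197,.0145,.1227])
def pr(p):
    q=K@(W@[*p,1])[:3];u=q[:2]/q[2];return ((u-[260,133])*8).round(0)
for a in(0,15,31,43,46,50):print(a,[pr(T+cx*a/1e3+cy*b/1e3+[0,0,-.0192]) for b in(-8,0,8)])
print("stud top",pr([.5853,.0113,.075]),"roller top ctr",pr([.5853,.0113,.06]))
im=c["color"];cv2.imwrite("pics/s10.png",cv2.resize(im[133:208,260:360],(800,600),interpolation=cv2.INTER_CUBIC)[:,:,::-1])
```

```text
0 [array([296., 304.]), array([287., 291.]), array([278., 278.])]
15 [array([339., 293.]), array([330., 280.]), array([320., 267.])]
31 [array([384., 282.]), array([375., 269.]), array([365., 256.])]
43 [array([418., 273.]), array([408., 260.]), array([398., 248.])]
46 [array([426., 271.]), array([416., 258.]), array([407., 246.])]
50 [array([438., 268.]), array([428., 256.]), array([418., 243.])]
stud top [467. 311.] roller top ctr [466. 347.]
```

View pics/s10.png

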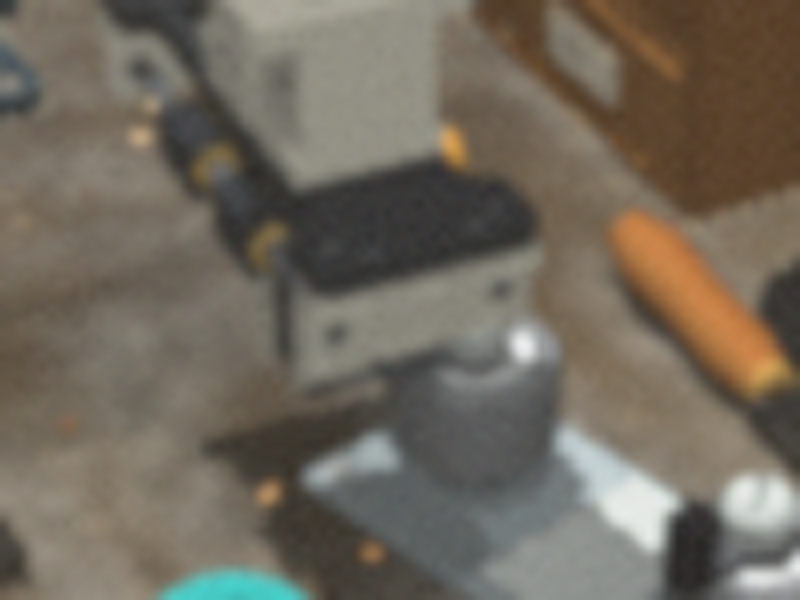

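Picture budget is used up, and the gripper body hides the clip in this view. The measured force will have to tell: back off fully to re-zero it, then touch again.

move_arm(
  moves=[
    [6,0,0,0],
    [0,0,0,0],
    [0,0,0,0],
    [0,0,0,0],
  ],
)

```text
time: 17.37
tool_pos: [0.5201, 0.0178, 0.0846]
tcp_rot: [0.123, 3.137, 0.001]
wrist_force: [0.1, -0.5, -0.8]
gripper_width: 0.15
```

```bash
python3 st.py
```

```text
[[-9.969e-01  7.810e-02  1.800e-03  5.201e-01]
 [ 7.810e-02  9.969e-01  3.000e-04  1.780e-02]
 [-1.700e-03  5.000e-04 -1.000e+00  8.460e-02]]
t 17.3667 F [ 0.15 -0.47 -0.84] M [0.043 0.023 0.01 ] w 13.74
short 34.5 lateral -1.4 clip z above stud_axis 15.7 F tool [-0.18 -0.46  0.84]
```

move_arm(
  moves=[
    [4,0,-4,0],
    [0,0,0,0],
    [0,0,0,0],
    [0,0,0,0],
  ],
)

```text
time: 17.7
tool_pos: [0.5155, 0.0178, 0.0884]
tcp_rot: [0.123, 3.139, 0.0]
wrist_force: [0.2, -0.5, -0.6]
gripper_width: 0.152
```

```bash
python3 st.py
```

```text
[[-9.969e-01  7.840e-02  5.000e-04  5.155e-01]
 [ 7.840e-02  9.969e-01  0.000e+00  1.780e-02]
 [-5.000e-04  1.000e-04 -1.000e+00  8.840e-02]]
t 17.7 F [ 0.2  -0.52 -0.6 ] M [-0.022 -0.021  0.009] w 13.95
short 39.1 lateral -1.0 clip z above stud_axis 19.5 F tool [-0.24 -0.5   0.6 ]
```

Run:
```python
from h import *
im,K,cw=wrist();cv2.imwrite("pics/w11.png",im[:,:,::-1])
g=cv2.cvtColor(im,cv2.COLOR_RGB2GRAY);ch=" .:-=+*#%@"
for v in range(262,310):print(v,"".join(ch[min(9,int(x)//22)] for x in g[v,255:380]))
M=np.linalg.inv(vision.camera("wrist")["mount"])
for p in[(-.007,0,-.01),(-.031,0,.019),(-.031,.0124,.019),(-.031,-.0124,.019),(-.044,.0085,.019),(-.044,-.0085,.019)]:
    q=K@(M@[*p,1])[:3];print(p,(q[:2]/q[2]).round(1))
```

```text
262 ----------------------------:*@%*=++++++++++++++++++++++++++++++++++++++++++++++++++++++++=*%%-.-----------------------------
263 ---------------------------::%@@*=++++++++++++++++++++++++++++++++++++++++++++++++++++++++=*@@=.:----------------------------
264 -----------------------------%@@#=*+**++++++*+*+++++**+*+**+++++*++++*+*++**+*+*+++**+*+++=*@@#.:----------------------------
265 ---------------------------:-%@@*+*******************************************************+=*%@#.:----------------------------
266 ---------------------------:-@@@++*******************************************************+=*%@%.:----------------------------
267 ------------:----------------%@@*+********************************************************=+%@%.:----------------------------
268 ------:----------------------@@@#+********************************************************==%@%.-----------------------------
269 -----------------------------@@@#+******************************++************************==%@%.-----------------------------
270 -----------------------------@@@*+*******************+++
[... 4659 characters left out ...]
------------------------------------------------------------------------------------------
307 :::::::::::::::::::::::::::::::::::::::::::::::::::::::::::::::::::::::::::::::::::::::::::::::::::::::::::::::::::::::::::::
308 .............................................................................................................................
309 .............................................................................................................................
(-0.007, 0, -0.01) [315.4 270.7]
(-0.031, 0, 0.019) [315.6 281.8]
(-0.031, 0.0124, 0.019) [334.4 281.8]
(-0.031, -0.0124, 0.019) [296.8 281.8]
(-0.044, 0.0085, 0.019) [328.3 299.1]
(-0.044, -0.0085, 0.019) [302.9 299.1]
```

The window between the fingers seems to show one clip arm near the tool's centreline, so the clip may be yawed in the jaws. I'll back off and take frames at different tool poses. Pixels that stay the same belong to the clip and gripper.

move_arm(
  moves=[
    [15,0,-10,0],
    [15,0,-10,0],
    [0,0,0,0],
    [0,0,0,0],
    [0,0,0,0],
  ],
)

```text
time: 18.22
tool_pos: [0.4863, 0.0201, 0.1083]
tcp_rot: [0.123, 3.138, 0.0]
wrist_force: [0.3, -0.2, -1.2]
gripper_width: 0.153
```

Run:
```python
from st import *
im,K,cw=wrist();cv2.imwrite("pics/w12.png",im[:,:,::-1])
a=cv2.imread("pics/w11.png").astype(int);b=im[:,:,::-1].astype(int)
d=abs(a-b).max(2);g=b.mean(2);ch=" .:-=+*#%@"
for v in range(278,304):print(v,"".join("X" if d[v,u]<9 else "." for u in range(290,340)),"".join(ch[min(9,int(x)//16)] for x in g[v,290:340]), b[v,310],b[v,324])
```

```text
[[-9.969e-01  7.850e-02  1.200e-03  4.863e-01]
 [ 7.850e-02  9.969e-01  0.000e+00  2.010e-02]
 [-1.200e-03  1.000e-04 -1.000e+00  1.083e-01]]
t 18.2167 F [ 0.3  -0.22 -1.18] M [ 0.052  0.012 -0.057] w 14.01
short 68.4 lateral -1.0 clip z above stud_axis 39.3 F tool [-0.32 -0.2   1.18]
278 XXXXXXXXXXXXXXXXXXXXXX........XXX................X ======------::--------============+*%%%#:::-----=+ [65 62 60] [99 97 91]
279 XXXXXXXXXXXXXXXXXXXXX....................XXXXXXXXX =+*+++-:::::.:=---====********+++++*@@@@:.:::::-++ [68 64 62] [97 94 90]
280 XXXXXXXXXXXXXXXXXXXXX....................XXXXXXX.X =+++++-:::::.:----=-=**************+*@@@-.:::::=++ [71 69 66] [104 101  91]
281 XXXXXXXXXXXXXXXXXXXX.....................XXXXXXXXX =+++++-:::::.:==---=+***#************#+@-.:::::=++ [93 91 86] [114 114 106]
282 XXXXX.XXXXXXXXXXXXX......................XXXXXXXXX =*++++=::::..:--====*******************%=.:::::=++ [114 113 105] [111 111 102]
283 XXXX.XXXXXXXXXXXXXX......................XXXXXXXXX =*++++=:::::.:-==-=*******************#@+..::::=+* [109 109 102] [112 112 104]
284 XXXXXXXXXXXXXXXXXXX.....
[... 1840 characters left out ...]
-==---==-=---================-:::::++* [62 59 57] [80 77 75]
299 XXXXXXXXX.X....XX.XXXXXX..................XXXXX.XX :-++++=:::::==------=-=--======+==========:::::=++ [66 63 63] [79 77 76]
300 .XXXXXXXXXX...XX.XXXXXXX..................XXXXXXXX :=++++=:::::=-------=----=====+======+====:::::=++ [69 65 63] [80 79 78]
301 XXXXXXXX.XX...XX.XXXX.X......................X.XXX :=++++=:::::=----===----=========+=+======:::::++* [66 63 61] [80 79 77]
302 XXXXX.....XX.XXXXX.XXXX........................X.. :=++++=-----=--=====-==-=========+========-----+++ [59 65 67] [73 78 80]
303 .XXX.XX...XX.XXXXXXX.X.........................XXX -==============================================+== [46 75 90] [51 81 95]
```

The static pixels show the clip's −y arm: its inner edge is 5.4 mm off centre at the seat (nominal 9.8) and 1.2 mm at the throat (nominal 6). So the clip sits yawed about +7.5° in the jaws, with its seat 4.2 mm to tool +y. That explains the one-armed contact, so I'll allow for it.

```bash
cat > st.py <<'E'
from h import *
s=get_state();T=pose(s)
A=np.radians(7.5);cl=np.array([-np.cos(A),np.sin(A),0]);cl2=np.array([np.sin(A),np.cos(A),0]) # clip x, y in tool axes
S=np.array([-.0315,.0042,.0192])
seat=T[:3,3]+T[:3,:3]@S
d=T[:3,:3].T@(np.array([.5853,.0113,seat[2]])-seat)*1e3
F=T[:3,:3].T@s["wrist_force"]
print("t %.2f w %.2f short %.1f lateral %.1f clipz(rel) %.1f"%(s["time"],s["gripper_width"]*91.8,d@cl,d@cl2,(seat[2]-.04975)*1e3),"F clip x,y,z %.1f %.1f %.1f"%(F@cl,F@cl2,-F[2]),"M",s["moment"].round(2))
E
python3 -c "
from st import *
m=cl*(d@cl-26)+cl2*(d@cl2);print('tool shift to 26 short',m.round(1),'z',((T[2,3]-.0835)*1e3).round(1))"
```

```text
t 18.27 w 14.04 short 66.7 lateral -14.0 clipz(rel) 39.2 F clip x,y,z 0.3 -0.2 0.1 M [ 0.01 -0.01 -0.  ]
tool shift to 26 short [-42.2  -8.6   0. ] z 24.6
```

move_arm(
  moves=[
    [-14,-5.2,0,0],
    [-14.3,-5.2,12,0],
    [0,0,12,0],
    [-5,0.65,0,0],
    [-5,0.65,0,0],
    [0,0,0,0],
    [0,0,0,0],
    [0,0,0,0],
  ],
)

```text
time: 18.93
tool_pos: [0.5228, 0.0085, 0.0845]
tcp_rot: [0.122, 3.139, 0.0]
wrist_force: [0.1, -0.2, 0.4]
gripper_width: 0.148
```

```bash
python3 st.py
```

```text
t 18.93 w 13.58 short 30.8 lateral -0.6 clipz(rel) 15.6 F clip x,y,z 0.0 -0.2 0.4 M [0.04 0.01 0.06]
```

move_arm(
  moves=[
    [-2,0.26,0,0],
    [-2,0.26,0,0],
    [-2,0.26,0,0],
    [-1,0.13,0,0],
    [0,0,0,0],
    [0,0,0,0],
  ],
)

```text
time: 19.43
tool_pos: [0.53, 0.0085, 0.0842]
tcp_rot: [-0.123, -3.139, -0.0]
wrist_force: [0.1, -0.7, -0.4]
gripper_width: 0.15
```

```bash
python3 st.py
```

```text
t 19.43 w 13.75 short 23.6 lateral -0.1 clipz(rel) 15.3 F clip x,y,z 0.1 -0.8 -0.4 M [0.03 0.03 0.01]
```

No early contact this time. Next: down onto the roller, then forward gently to find the stud.

move_arm(
  moves=[
    [0,0,1.5,0],
    [0,0,1.5,0],
    [-1,0.13,0,0],
    [-1,0.13,0,0],
    [-1,0.13,0,0],
    [-1,0.13,0,0],
    [0,0,0,0],
    [0,0,0,0],
  ],
)

```text
time: 20.1
tool_pos: [0.5338, 0.0086, 0.0809]
tcp_rot: [-0.123, -3.139, -0.0]
wrist_force: [-0.2, 0.4, -2.8]
gripper_width: 0.148
```

```bash
python3 st.py
```

```text
t 20.10 w 13.60 short 19.8 lateral -0.1 clipz(rel) 12.0 F clip x,y,z -0.2 0.4 -2.8 M [-0.05  0.15  0.01]
```

move_arm(
  moves=[
    [-1,0.13,0,0],
    [-1,0.13,0,0],
    [0,0,0,0],
    [0,0,0,0],
  ],
)

```text
time: 20.43
tool_pos: [0.5358, 0.0088, 0.081]
tcp_rot: [-0.123, -3.139, -0.0]
wrist_force: [-0.9, -0.3, -4.1]
gripper_width: 0.151
```

```bash
python3 st.py
```

```text
t 20.43 w 13.85 short 17.8 lateral -0.1 clipz(rel) 12.1 F clip x,y,z -0.9 -0.3 -4.1 M [0.01 0.22 0.01]
```

move_arm(
  moves=[
    [0,0,0.7,0],
    [0,0,0,0],
    [0,0,0,0],
  ],
)

```text
time: 20.68
tool_pos: [0.5358, 0.0088, 0.0806]
tcp_rot: [-0.123, -3.139, 0.0]
wrist_force: [-2.1, -1.3, -0.7]
gripper_width: 0.15
```

```bash
python3 st.py
```

```text
t 20.68 w 13.75 short 17.8 lateral -0.1 clipz(rel) 11.7 F clip x,y,z -2.1 -1.2 -0.7 M [0.   0.45 0.  ]
```

move_arm(
  moves=[
    [0,0,0.7,0],
    [0,0,0,0],
    [0,0,0,0],
  ],
)

```text
time: 20.93
tool_pos: [0.5359, 0.0088, 0.0799]
tcp_rot: [-0.123, -3.139, 0.0]
wrist_force: [-2.3, -0.3, 0.8]
gripper_width: 0.153
```

```bash
python3 st.py
```

```text
t 20.93 w 14.03 short 17.7 lateral -0.1 clipz(rel) 11.0 F clip x,y,z -2.3 -0.2 0.8 M [0.04 0.59 0.  ]
```

move_arm(
  moves=[
    [-1,0.13,0,0],
    [-1,0.13,0,0],
    [0,0,0,0],
    [0,0,0,0],
  ],
)

```text
time: 21.27
tool_pos: [0.5374, 0.0088, 0.0795]
tcp_rot: [-0.123, -3.138, 0.0]
wrist_force: [-5.3, -1.1, 0.1]
gripper_width: 0.148
```

```bash
python3 st.py
```

```text
t 21.27 w 13.61 short 16.2 lateral -0.1 clipz(rel) 10.5 F clip x,y,z -5.3 -0.8 0.1 M [0.03 1.07 0.04]
```

move_arm(
  moves=[
    [-1,0.13,0,0],
    [-1,0.13,0,0],
    [0,0,0,0],
    [0,0,0,0],
  ],
)

```text
time: 21.6
tool_pos: [0.5393, 0.009, 0.0795]
tcp_rot: [-0.123, -3.138, 0.0]
wrist_force: [-5.3, -0.8, 1.0]
gripper_width: 0.155
```

```bash
python3 st.py
```

```text
t 21.60 w 14.24 short 14.3 lateral -0.1 clipz(rel) 10.5 F clip x,y,z -5.4 -0.6 1.0 M [-0.06  1.17 -0.  ]
```

move_arm(
  moves=[
    [-1,0.13,0,0],
    [-1,0.13,0,0],
    [0,0,0,0],
    [0,0,0,0],
  ],
)

```text
time: 21.93
tool_pos: [0.5422, 0.0091, 0.0798]
tcp_rot: [0.123, 3.139, 0.0]
wrist_force: [-4.5, -0.1, -0.7]
gripper_width: 0.151
```

```bash
python3 st.py
```

```text
t 21.93 w 13.82 short 11.4 lateral -0.1 clipz(rel) 10.9 F clip x,y,z -4.5 0.2 -0.7 M [-0.02  0.85  0.01]
```

move_arm(
  moves=[
    [-1,0.13,0,0],
    [-1,0.13,0,0],
    [-1,0.13,0,0],
    [0,0,0,0],
    [0,0,0,0],
  ],
)

```text
time: 22.35
tool_pos: [0.5476, 0.0095, 0.0805]
tcp_rot: [0.123, 3.134, 0.001]
wrist_force: [3.7, 1.0, -3.3]
gripper_width: 0.152
```

```bash
python3 st.py
```

```text
t 22.35 w 13.91 short 5.8 lateral -0.2 clipz(rel) 11.7 F clip x,y,z 3.8 0.8 -3.3 M [ 0.06 -0.87 -0.06]
```

The clip has snapped through: the push has turned into a pull. Following it home.

move_arm(
  moves=[
    [-1,0.13,0,0],
    [-1,0.13,0.3,0],
    [0,0,0.3,0],
    [0,0,0,0],
    [0,0,0,0],
  ],
)

```text
time: 22.77
tool_pos: [0.5484, 0.0095, 0.0798]
tcp_rot: [0.123, 3.136, 0.001]
wrist_force: [5.3, 0.3, -0.4]
gripper_width: 0.153
```

```bash
python3 st.py
```

```text
t 22.77 w 14.00 short 5.1 lateral -0.2 clipz(rel) 10.9 F clip x,y,z 5.3 0.0 -0.5 M [ 0.12 -1.14 -0.04]
```

move_arm(
  moves=[
    [-1,0.13,0,0],
    [-1,0.13,0,0],
    [0,0,0,0],
    [0,0,0,0],
    [0,0,0,0],
  ],
)

```text
time: 23.18
tool_pos: [0.5491, 0.0095, 0.0792]
tcp_rot: [0.123, 3.139, 0.0]
wrist_force: [2.6, 0.8, 1.0]
gripper_width: 0.153
```

```bash
python3 st.py
```

```text
t 23.18 w 14.05 short 4.5 lateral -0.2 clipz(rel) 10.3 F clip x,y,z 2.7 0.7 1.0 M [ 0.16 -0.76 -0.01]
```

move_arm(
  moves=[
    [-1,0.13,0,0],
    [-0.7,0.1,0,0],
    [0,0,0,0],
    [0,0,0,0],
    [0,0,0,0],
  ],
)

```text
time: 23.6
tool_pos: [0.5504, 0.0095, 0.079]
tcp_rot: [-0.123, -3.138, 0.0]
wrist_force: [2.1, 0.6, 0.5]
gripper_width: 0.154
```

```bash
python3 st.py
```

```text
t 23.60 w 14.11 short 3.2 lateral -0.1 clipz(rel) 10.0 F clip x,y,z 2.1 0.5 0.5 M [ 0.09 -0.31  0.02]
```

move_arm(
  moves=[
    [-1,0.13,0,0],
    [-1,0.13,0,0],
    [0,0,0,0],
    [0,0,0,0],
    [0,0,0,0],
  ],
)

```text
time: 24.02
tool_pos: [0.5517, 0.0096, 0.0789]
tcp_rot: [-0.123, -3.137, 0.0]
wrist_force: [-2.1, 0.0, 3.2]
gripper_width: 0.153
```

```bash
python3 st.py
```

```text
t 24.02 w 14.07 short 1.9 lateral -0.1 clipz(rel) 9.9 F clip x,y,z -2.1 0.1 3.2 M [ 0.12  0.55 -0.  ]
```

Resistance is back, so the clip is at its stop. One firm but safe push to confirm, then ease off and open.

move_arm(
  moves=[
    [-1,0.13,0,0],
    [-1,0.13,0,0],
    [0,0,0,0],
    [0,0,0,0],
  ],
)

```text
time: 24.35
tool_pos: [0.5519, 0.0096, 0.0789]
tcp_rot: [-0.123, -3.134, 0.001]
wrist_force: [-8.3, -0.1, 9.3]
gripper_width: 0.152
```

```bash
python3 st.py
```

```text
t 24.35 w 13.91 short 1.7 lateral -0.1 clipz(rel) 9.7 F clip x,y,z -8.3 0.3 9.3 M [ 0.12  1.75 -0.01]
```

move_arm(
  moves=[
    [1.5,-0.2,-0.5,0],
    [0.8,0,0,0],
    [0,0,0,0],
    [0,0,0,0],
  ],
)

```text
time: 24.68
tool_pos: [0.5518, 0.0096, 0.0794]
tcp_rot: [-0.123, -3.138, 0.0]
wrist_force: [-3.5, -0.5, 1.1]
gripper_width: 0.149
```

move_arm(
  moves=[
    [0,0,0,0],
    [0,0,0,0],
    [0,0,0,0],
    [0,0,0,0],
    [0,0,0,0],
    [0,0,-5,0],
    [0,0,-15,0],
    [0,0,-20,0],
    [-10,0,-25,0],
    [-18,0,-25,0],
    [0,0,0,0],
    [0,0,0,0],
  ],
  gripper=60,
)

```text
time: 25.68
tool_pos: [0.5826, 0.0075, 0.1719]
tcp_rot: [0.124, 3.134, 0.001]
wrist_force: [-0.2, -0.4, -0.1]
gripper_width: 0.654
```

move_arm(
  moves=[
    [-20,0,0,0],
    [-20,0,0,0],
    [0,0,0,0],
    [0,0,0,0],
    [0,0,0,0],
    [0,0,0,0],
  ],
)

```text
time: 26.18
tool_pos: [0.6188, 0.0046, 0.1689]
tcp_rot: [-0.122, -3.137, 0.0]
wrist_force: [-0.1, 0.1, 0.3]
gripper_width: 0.656
```

Run:
```python
from h import *
import pickle
print(pose().round(4))
im,K,cw=wrist();pickle.dump((im,K,cw),open("w13.pkl","wb"))
wc=np.linalg.inv(cw)
def pr(p):
    q=K@(wc@[*p,1])[:3];return (q[:2]/q[2])
for n,p in[("stud top",(.5853,.0113,.078)),("seat",(.5853,.0113,.06)),("grip top",(.5853-.031*.9986,.0113-.031*.052,.06+.027))]:print(n,pr(p).round(1))
u,v=pr((.575,.0113,.065)).astype(int)
h=cv2.cvtColor(im,cv2.COLOR_RGB2GRAY);ch=" .:-=+*#%@"
for y in range(v-42,v+40,2):print(y,"".join(ch[min(9,int(x)//26)] for x in h[y,u-50:u+50]))
print("org u",u-50)
```

```text
[[-9.970e-01  7.800e-02 -2.300e-03  6.188e-01]
 [ 7.800e-02  9.970e-01 -0.000e+00  4.600e-03]
 [ 2.300e-03 -2.000e-04 -1.000e+00  1.689e-01]
 [ 0.000e+00  0.000e+00  0.000e+00  1.000e+00]]
stud top [320.7 168.6]
seat [320.4 165.9]
grip top [315.9 131.4]
113 ********************++++++++++++++===+====================+++*%%%%@@@@@@@@@%+=======================
115 +**********************++++++++++++++++++++==+=======++*#%%%@@@@@@#@@%@@%@@%%=======================
117 ************************+++++++++++**=========+++*#%%%%@@@@@@@@@%@@@%*@@@@@@%#======================
119 *****************###****+*+++++++++**+====+*#%%%%@@@@@@@@@@@@@@%@%@@@*@@%@@@@%======================
121 ***********++******#******++++++==+++*#%%%%%@@@@@%%%%@@@@@@@@@@%%%%@@*@@%%@@@%#=====================
123 +********++++**************+++*+*#%%%@@%%*+++-::::::::-*@@@@@@@@#%%%%**%%%@@@@%*====================
125 *********+++++*************#%%%%@@@@@%-::-------------:=@@@@@@@@@@%@%%%@%@@@@@%%===++++=============
127 *********+++++******+*%%%%@@@@@@@@@@@@::--------------:-@@@@@@@@@@@@@@@@@@@@@@@%*==++===============
129 *#
[... 2768 characters left out ...]
=+=*@%%%##*######%@@@@@@@@*=*#%%%%%#*=*%%%+##%#**%@%%%%##+++
183 @@@@@@@@@@@@@@@@@@@*@@@%%**=+**#**###*=-=+%@@@@@@@@@@@@@@@@@@@@@*+*########+*%%%%%+#*+*@@%#%%%%%#+++
185 @@@@@@@@@@@@@@@@@@@@#@@%%%%===+*#*##*##**++%@@@@@@@@@@@@@@@@*==*####*##**++#%%%%##=======*+%%##**+==
187 @@@@@@@@@@@@@@@@@@@@@%@@%%%*%===+*******##***+=+===+*****=+*##*********+-+######===========*+=++++++
189 @@@@@@@@@@@@@@@@@@@@@#@@%%%%%%%%+-=+**##**#*#***============-===-==----=============-----+++++++++++
191 #####@@##############*++===+====+=====+*******=============-===-----===========----------+++++++++++
193 ######################*========+===+===--==+**=-========---------=======-----------------+++++++++++
org u 269
```

The printed frame shows the clip's ring concentric with the stud: both are centred at u≈321, with its tips past the stud. The grip is at (316,131), where the home pose predicts (315.9,131.4). Handing in.

```bash
python3 -c "
from workcell import manip,get_state
print(get_state()['wrist_force'].round(2));print(manip.hand_in())"
```

```text
[ 0.17 -0.62  0.74]
the job is handed in; nothing more can be done
None
```

I put the roller on the bare stud, slid the clip into the groove until it snapped home, let go, and handed the job in at about 26 s of the 67 s allowed. `hand_in` gives no verdict, so the success of the job rests on my own checks below.

- **First clip approach:** it failed. The jaws had turned the clip about 7.5° as they closed, so one arm met the stud early at about 4–5 N. I backed off, measured the turn from the wrist camera and went in again allowing for it.
- **Snap:** the push stayed near 5 N, below the 8 N listed, then turned into a pull. A final push of about 8 N moved the clip only 0.2 mm, so it was against its stop. The wrist force at my readings never came near the 30 N clip limit.
- **After letting go:** the last wrist picture shows the clip's ring centred round the stud to within about a pixel. The grip is where the home position predicts, and the wrist force was near zero.
- **Not settled:** the clip's sideways position had a roughly 2–3 mm offset between the camera estimate and the contact stop. I never measured the clip's tilt or height directly. Just before release its height read about 10 mm above the listed point, inside the 0.5–14.5 mm window.
- **Bystanders:** I did not go near the beeswax, tin or bottle, but I did not measure them again at the end.

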